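Close the ingredient jars after the shoot

ROBOT

A 7-joint arm with a two-finger parallel gripper is mounted at the origin on the work surface. World frame = base frame: x ahead of the robot, y to its left, z up, the work surface at z = 0. Lengths are in m, angles in rad, forces in N, time in s.
With the tool pointing down it reaches from about 0.35 to 0.9 m from the base axis. Payload 8.1 kg.
Tool frame: the origin (TCP) lies on the centre line of the jaws, within the pads' length; the fingertips stand 25 mm ahead of it and the grasp point (between the pads) lies 6 mm ahead of it; z points along the fingers, y is the line along which they close (so a half turn about z gives the same grasp; the last joint's range is limited). The gripper opens to 85 mm and grips with 20 to 120 N. Pads are 22 mm wide; open, the fingers measure 114 mm over their backs; the gripper's body (76 mm by 85 mm) begins 54 mm behind the grasp point. The pads swing forward as they close: fully open they stand 13 mm farther back than shut.
Start: joints at [-1.297, 0.434, 0.025, 1.573, -0.012, 1.134, -0.075], TCP at [0.23, 0.581, 0.256] pointing down, gripper open.
Joint ranges: [-2.62, 2.62], [-0.44, 2.09], [-1.27, 1.32], [0.08, 2.57], [-1.32, 4.46], [0.12, 2], [-2.74, 2.74]. Speed limits (rad/s): [2.22, 2.22, 3.01, 3.01, 3.14, 3.14, 3.14].

INTERFACE

Orientations are given as a unit quaternion [x, y, z, w].
In Python, from cell import r gives the robot as it stands.
- The arm moves only by the tool servo_tool, never from a script. Its argument "moves" is a list of rows, each a list of 2 entries, a list of its own where there are three numbers: the shift along the tool's x, y, z in m, then the turn, a rotation vector about the tool's x, y, z in degrees. A call has 1 to 20 rows; each row is the pose to reach, as a shift and turn from the pose commanded when the call began, along the tool's axes at that moment; what a row does not reach only later rows make up. A row lasts 1/10 s, in which the tool goes at most 50 mm and 8.59 degrees, less where a joint would pass 70% of its speed; a pose out of reach is approached as far as the arm can. A call with a gripper value outside its range is refused whole. "grip" is the gripper command: -1 is fully open, 1 is shut, values between are in proportion, set as the call begins (left out, the last holds). The fingers move at their own pace and stop on an object; "squeeze" is the grip in N (left out, the last holds). Time passes only in rows, so rows that repeat a pose let the fingers close. It gives the time, the measured TCP pose, the force, the opening and the grip force at its end, in the units of the state.
- r.get_state(): the state, without advancing time (a new reading comes with each control period).
- r.capture(name): name is "scene" or "top" or "wrist"; returns a dict with "image" (400x640x3 uint8, blue, green, red), "mtx" (3x3 intrinsics, pixels), "position" and "orientation" of the camera in the world; the wrist camera has in their place "T_tool_cam" (4x4, takes a point from camera to tool coordinates, whose origin is the TCP and whose axes are the flange's). Camera axes: x right, y up, looking along -z (the intrinsics and any distortion apply to the point x, -y, -z); pixel columns grow to the right and rows downward; lengths in m; the calibration is good to about 2 mm. A picture is of the moment at which its call begins: read the wrist's pose just before it. There is no depth.
- r.close_job(): hands the job in; it is judged then, once.
The state is a dict: "clock": time; "qpos": joint angles; "joint_vel": joint speeds; "tau": joint torques, N m; "ee_pos": TCP position; "ee_rot": TCP orientation; "wrist_force": force on the tool from outside, world axes, zero at the start; "torque": the same for the moment, N m; "gripper_width": finger opening in m; "gripper_force": force on a finger pad.
Only numpy, scipy, OpenCV 4.12 (cv2) and the standard library are available. Lean on these libraries where they do the work, as an engineer would, in place of code of your own. Each camera call takes 0.05 s, during which the arm holds its last target. There are 200 camera calls.

TASK

The chocolate shoot is over, so close up the four ingredient jars. Take the pile of bamboo lids apart and set each lid on the jar it belongs to - same shape, matching size - so that its plug is in the mouth and the lid lies flat on the rim all round. Leave the jars standing where they are.

Things in the scene. Friction and masses are not known exactly. Their poses are not given: they have to be found in the camera images.
- lid_rd_s_mid (a point): Small round 38 mm across (about 18 g) bamboo lid; starts on top of the pile of four. 14 mm thick flange (overhangs its jar by 2 mm), under it a 22 mm round plug, 7 mm deep, with about 4 mm play in the jar's mouth. This point: centre of the flange, 7 mm from its top and underside, 14 mm above the plug's foot; seated it is 7 mm above the jar's rim. z up, yaw meaningless; grip the edge anywhere.
- lid_sq_s_mid (a point): Small square 48 x 48 mm (about 32 g) bamboo lid; starts second from top. 14 mm thick flange (overhangs its jar by 2 mm), under it a 29 x 29 mm square plug, 7 mm deep, with about 4 mm play in the jar's mouth. This point: centre of the flange, 7 mm from its top and underside, 14 mm above the plug's foot; seated it is 7 mm above the jar's rim. z up, x, y square to the side faces: grip across two of them.
- lid_rd_l_mid (a point): Large round 62 mm across (about 45 g) bamboo lid; starts third from top. 14 mm thick flange (overhangs its jar by 2 mm), under it a 42 mm round plug, 7 mm deep, with about 4 mm play in the jar's mouth. This point: centre of the flange, 7 mm from its top and underside, 14 mm above the plug's foot; seated it is 7 mm above the jar's rim. z up, yaw meaningless; grip the edge anywhere.
- lid_sq_l_mid (a point): Large square 70 x 70 mm (about 65 g) bamboo lid; starts at the bottom, plug on the table (lids 21 mm apart in the pile). 14 mm thick flange (overhangs its jar by 2 mm), under it a 50 x 50 mm square plug, 7 mm deep, with about 4 mm play in the jar's mouth. This point: centre of the flange, 7 mm from its top and underside, 14 mm above the plug's foot; seated it is 7 mm above the jar's rim. z up, x, y square to the side faces: grip across two of them.
- jar_rd_s_mouth (a point): White ceramic small round jar without its lid, 34 mm across, 48 mm high, holding cocoa nibs; it stands loose on the table (0.17 to 0.7 kg). This point is the centre of its open mouth, in the plane of the rim; z up, x and y along the table (round: yaw is meaningless). The mouth is 29 mm across inside.
- jar_sq_s_mouth (a point): White ceramic small square jar without its lid, 44 x 44 mm, 56 mm high, holding almonds; it stands loose on the table (0.17 to 0.7 kg). This point is the centre of its open mouth, in the plane of the rim; z up, x and y along the walls (square). The mouth is 37 x 37 mm inside.
- jar_rd_l_mouth (a point): White ceramic large round jar without its lid, 58 mm across, 70 mm high, holding hazelnuts; it stands loose on the table (0.17 to 0.7 kg). This point is the centre of its open mouth, in the plane of the rim; z up, x and y along the table (round: yaw is meaningless). The mouth is 50 mm across inside.
- jar_sq_l_mouth (a point): White ceramic large square jar without its lid, 66 x 66 mm, 62 mm high, holding chocolate chunks; it stands loose on the table (0.17 to 0.7 kg). This point is the centre of its open mouth, in the plane of the rim; z up, x and y along the walls (square). The mouth is 58 x 58 mm inside.
There are look-alikes about, which are no part of the job. Leave any yellow look-alike of the part that bears lid_rd_s_mid alone.

How it is judged:
By the outcome, as a careful person would: the job done as asked, in the order asked, and still so for the second after the job is handed in, with the robot touching nothing.
It also fails if it takes over 112 s, if anything falls off the work surface, if the arm or the gripper's body presses on something with over 40 N, if the wrist force passes 120 N, or if a joint passes its speed limit or range.

## Working session

There is one attempt and no reset: what is moved stays moved. The work goes in short steps, Python scripts to look and compute and a tool call to move; the robot and the scene stay as the last step left them, time stands still between calls to the robot, and variables do not carry over. Pictures are saved under pics/ and viewed, at most 14 in all, crops included, and the job is handed in when it is done.

Besides the shell and the picture viewer there is one more tool, called after ">>>" as name(argument=value, ...), one argument or row to a line, values as JSON. servo_tool: Moves the arm, as the interface text tells. Its arguments: {"type":"object","properties":{"moves":{"type":"array"},"grip":{"type":"number"},"squeeze":{"type":"number"}},"required":["moves"]}

```bash
mkdir -p pics; ls; python3 - <<'E'
from cell import r
import cv2,numpy as np
s=r.get_state(); print(s['clock'],s['ee_pos'],s['ee_rot'],s['gripper_width'])
for n in('scene','top','wrist'):
    c=r.capture(n); cv2.imwrite(f'pics/{n}0.png',c['image']); print(n,{k:np.round(v,4).tolist() for k,v in c.items() if k!='image'})
E
```

```text
pics
0.0 [0.22982727 0.5806983  0.25552376] [ 1.87308077e-01  9.82300898e-01 -7.89604749e-04 -7.90714643e-05] 0.08513165188831118
scene {'mtx': [[461.5748, 0.0, 317.3159], [0.0, 461.5748, 199.8981], [0.0, 0.0, 1.0]], 'position': [0.9652, -0.1697, 0.8048], 'orientation': [0.2373, 0.1609, 0.5487, 0.7853]}
top {'mtx': [[464.3025, 0.0, 324.4213], [0.0, 464.3025, 194.3146], [0.0, 0.0, 1.0]], 'position': [0.3878, 0.0169, 0.9704], 'orientation': [-0.0516, 0.0582, 0.7055, -0.7045]}
wrist {'mtx': [[327.63, 0.0, 312.82], [0.0, 327.63, 199.3494], [0.0, 0.0, 1.0]], 'T_tool_cam': [[0.0006, 0.9482, 0.3177, 0.0818], [1.0, -0.0003, -0.0007, -0.0001], [-0.0005, 0.3177, -0.9482, -0.1169], [0.0, 0.0, 0.0, 1.0]]}
```

View pics/scene0.png

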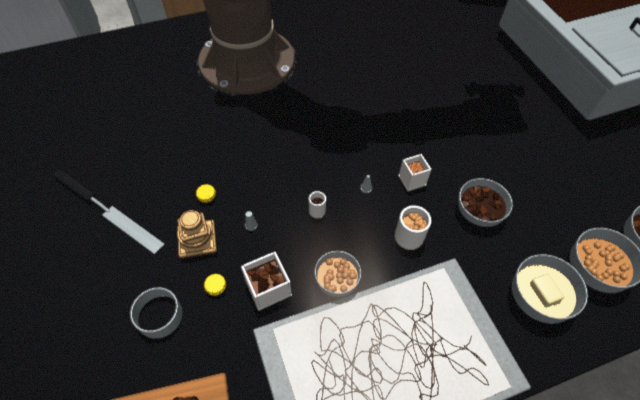

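View pics/top0.png

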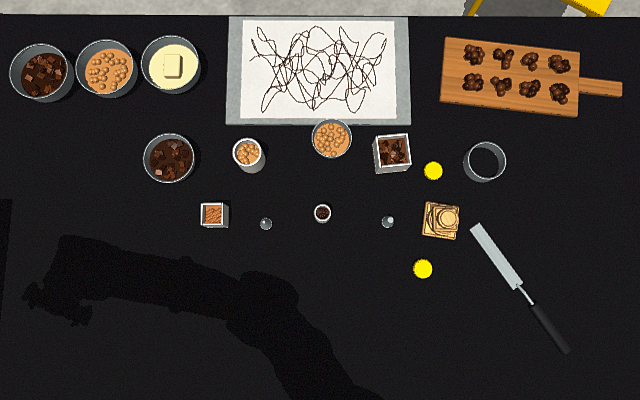

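The pile is at top px (441,220). The jars are at sq_s (214,215), rd_s (322,213), rd_l (248,153) and sq_l (392,153). There are yellow discs at (433,170) and (423,269), which are the look-alikes of the small round lid to leave alone. Other possible confusions are the bowls at (332,138) and (168,158), the ring at (485,161), and the nozzles at (266,224) and (388,221). The small lid I want is the bamboo one on top of the pile, near (447,218).

```bash
cat > h.py <<'E'
from cell import r
import cv2,numpy as np
from scipy.spatial.transform import Rotation as R
def cam(n):
    s=r.get_state(); c=r.capture(n)
    if n=='wrist':
        T=np.eye(4);T[:3,:3]=R.from_quat(s['ee_rot']).as_matrix();T[:3,3]=s['ee_pos'];T=T@c['T_tool_cam']
    else:
        T=np.eye(4);T[:3,:3]=R.from_quat(c['orientation']).as_matrix();T[:3,3]=c['position']
    return c['image'],c['mtx'],T,s
def pt(K,T,u,v,z):
    d=T[:3,:3]@np.array([(u-K[0,2])/K[0,0],-(v-K[1,2])/K[1,1],-1])
    return T[:3,3]+d*(z-T[2,3])/d[2]
def px(K,T,P):
    q=T[:3,:3].T@(np.asarray(P)-T[:3,3]); return np.array([K[0,2]+K[0,0]*q[0]/-q[2],K[1,2]-K[1,1]*q[1]/-q[2]])
def grid(img,x0,y0,w,h,k,name):
    c=cv2.resize(img[y0:y0+h,x0:x0+w],None,fx=k,fy=k,interpolation=cv2.INTER_CUBIC)
    for i in range(-(-x0//10)*10,x0+w,10): 
        X=(i-x0)*k; cv2.line(c,(X,0),(X,5),(0,255,0),1); cv2.putText(c,str(i),(X,15),0,.35,(0,255,0),1)
    for i in range(-(-y0//10)*10,y0+h,10):
        Y=(i-y0)*k; cv2.line(c,(0,Y),(5,Y),(0,255,0),1); cv2.putText(c,str(i),(6,Y+4),0,.35,(0,255,0),1)
    cv2.imwrite(f'pics/{name}.png',c)
def tomove(s,target,yaw_tool=None):
    """shift in tool axes from the measured pose to the world target"""
    return R.from_quat(s['ee_rot']).as_matrix().T@(np.asarray(target)-s['ee_pos'])
E
python3 - <<'E'
from h import *
i,K,T,s=cam('top')
for n,u,v,z in[('pile top',447,217,.084),('sqs',214,213,.056),('rds',322,211,.048),('rdl',247,150,.07),('sql',392,150,.062),('yel',433,170,.014),('yel2',423,269,.014)]: print(n,pt(K,T,u,v,z).round(4))
a=cv2.resize(i[190:250,400:480],None,fx=7,fy=7,interpolation=cv2.INTER_CUBIC)
grid(i,415,190,60,60,10,'pile1')
print(R.from_quat(s['ee_rot']).as_matrix().round(3))
E
```

```text
pile top [ 0.4825 -0.2271  0.084 ]
sqs [0.4939 0.2266 0.056 ]
rds [0.4986 0.0131 0.048 ]
rdl [0.6183 0.1622 0.07  ]
sql [ 0.6204 -0.128   0.062 ]
yel [ 0.5894 -0.2211  0.014 ]
yel2 [ 0.3836 -0.1927  0.014 ]
[[-0.93   0.368 -0.   ]
 [ 0.368  0.93  -0.001]
 [-0.    -0.001 -1.   ]]
```

View pics/pile1.png

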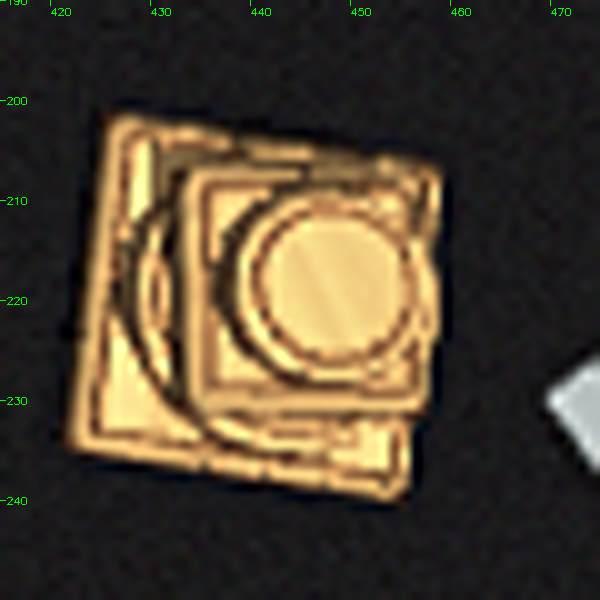

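The crop shows the bamboo round lid on top at about (448,218), on the small square, large round and large square lids. That settles the choice. Next I swing over and take one good wrist view of the jars on the way.

>>> servo_tool(
  moves=[
    [[-0.428, -0.347, -0.075], [0, 0, 68.4]],
    [[-0.428, -0.347, -0.075], [0, 0, 68.4]],
    [[-0.428, -0.347, -0.075], [0, 0, 68.4]],
    [[-0.428, -0.347, -0.075], [0, 0, 68.4]],
    [[-0.428, -0.347, -0.075], [0, 0, 68.4]],
    [[-0.428, -0.347, -0.075], [0, 0, 68.4]],
    [[-0.428, -0.347, -0.075], [0, 0, 68.4]],
    [[-0.428, -0.347, -0.075], [0, 0, 68.4]],
    [[-0.428, -0.347, -0.075], [0, 0, 68.4]],
    [[-0.428, -0.347, -0.075], [0, 0, 68.4]],
    [[-0.428, -0.347, -0.075], [0, 0, 68.4]],
    [[-0.428, -0.347, -0.075], [0, 0, 68.4]],
    [[-0.428, -0.347, -0.075], [0, 0, 68.4]],
    [[-0.428, -0.347, -0.075], [0, 0, 68.4]],
    [[-0.428, -0.347, -0.075], [0, 0, 68.4]],
    [[-0.428, -0.347, -0.075], [0, 0, 68.4]],
  ],
)

```text
clock: 1.8
ee_pos: [0.4997, 0.1025, 0.3311]
ee_rot: [0.706, 0.708, -0.0, -0.0]
wrist_force: [0.4, -0.3, 0.1]
gripper_width: 0.0855
gripper_force: 0.0
```

```bash
python3 - <<'E'
from h import *
i,K,T,s=cam('wrist')
cv2.imwrite('pics/w1.png',i)
np.savez('w1.npz',i=i,K=K,T=T)
print(s['clock'],s['ee_pos'],s['qpos'].__repr__()); print(R.from_quat(s['ee_rot']).as_matrix().round(3))
for P in[(.494,.2266,.056),(.4986,.0131,.048),(.6183,.1622,.07),(.6204,-.128,.062)]:print(px(K,T,P).round(0))
E
```

```text
1.8 [0.49965463 0.10247966 0.33107497] array([-0.73210278,  0.18971218,  0.51514547,  1.76352342, -0.09965435,
        1.21461234, -0.18702707])
[[-0.003  1.    -0.001]
 [ 1.     0.003  0.   ]
 [ 0.    -0.001 -1.   ]]
[308.  49.]
[312. 226.]
[419. 111.]
[397. 322.]
```

View pics/w1.png

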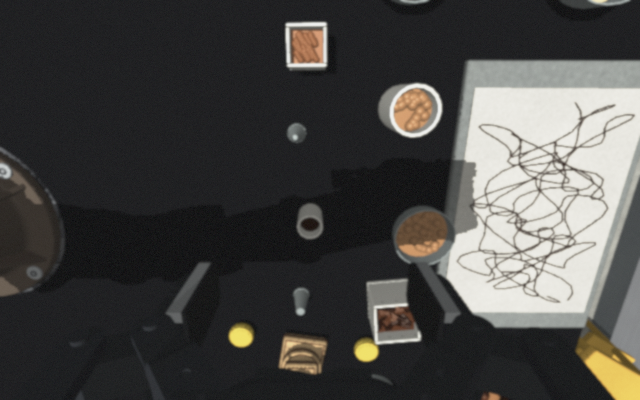

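The predictions match: sq_s at (307,45), rd_l (414,110), rd_s (310,224), sq_l (397,322). I'll make one composite crop to refine the rims and yaws.

```bash
python3 - <<'E'
from h import *
d=np.load('w1.npz');i,K,T=d['i'],d['K'],d['T']
for n,x,y in[('a',272,10),('b',375,75),('c',277,190),('e',362,278)]: grid(i,x,y,70,70,4,n)
L=[cv2.imread(f'pics/{n}.png') for n in'abce']
cv2.imwrite('pics/jars.png',np.vstack([np.hstack(L[:2]),np.hstack(L[2:])]))
E
```

```text
(no output)
```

View pics/jars.png

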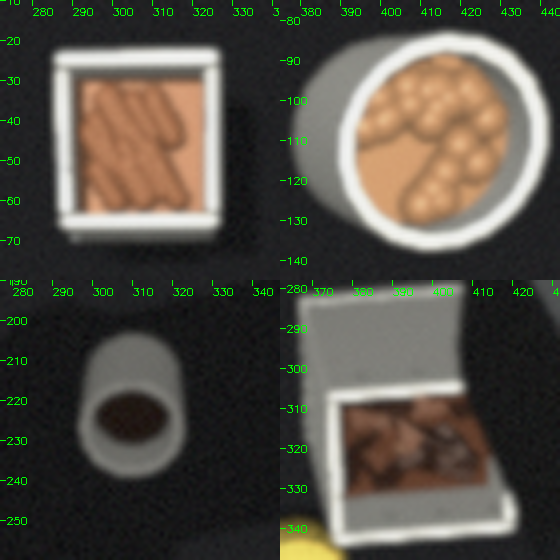

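The outer rims are clear. sq_l's right side is partly hidden by a finger. I'll check these sizes against the given ones.

```bash
python3 - <<'E'
from h import *
d=np.load('w1.npz');K,T=d['K'],d['T']
def go(n,z,pts):
    P=np.array([pt(K,T,u,v,z)[:2] for u,v in pts]); e=np.diff(np.vstack([P,P[:1]]),axis=0)
    print(n,P.mean(0).round(4),'sides',np.linalg.norm(e,axis=1).round(4),'ang',np.degrees(np.arctan2(e[:,1],e[:,0])).round(1))
    return P
go('sqs',.056,[(285.75,23),(327,22),(327,67),(287,67.5)])
P=go('sql',.062,[(375,306),(421,339.3),(375.8,344.3)]); print(P,'centre from diagonal',(P[0]+P[1])/2)
for n,z,b in[('rdl',.07,(390,442,83.25,137.5)),('rds',.048,(296.5,323.5,215.5,239.5))]:
    x0,x1,y0,y1=b;m=(x0+x1)/2;k=(y0+y1)/2
    A=[pt(K,T,*q,z)[:2] for q in((x0,k),(x1,k),(m,y0),(m,y1))]
    print(n,'c',np.mean(A,0).round(4),'diam',np.linalg.norm(A[0]-A[1]).round(4),np.linalg.norm(A[2]-A[3]).round(4))
# large square lid yaw & tops from top view
i,K,T,s=cam('top')
for n,z,c in[('lidsql',.021,[(426,202),(459,207),(456,239),(422,234.5)]),('lidsqs',.063,[(434,207),(459.5,207),(457.5,231),(434.5,230.5)])]: go(n,z,c)
for u,v in[(448,218)]: print('lidrds',pt(K,T,u,v,.084).round(4))
E
```

```text
sqs [0.4924 0.2302] sides [0.0441 0.0447 0.0445 0.0442] ang [   1.4  -89.  -179.1   90.5]
sql [ 0.6121 -0.1423] sides [0.0904 0.0656 0.0662] ang [ -39.  -172.    94.6]
[[ 0.586898   -0.10131439]
 [ 0.65717233 -0.1581612 ]
 [ 0.59225282 -0.16733476]] centre from diagonal [ 0.62203517 -0.1297378 ]
rdl c [0.6145 0.1624] diam 0.058 0.0588
rds c [0.4961 0.011 ] diam 0.0358 0.0345
lidsql [ 0.4819 -0.2312] sides [0.0688 0.0666 0.0699 0.068 ] ang [-98.8 172.   82.4  -9. ]
lidsqs [ 0.4811 -0.2315] sides [0.0505 0.0478 0.0451 0.0464] ang [-90.1 172.6  88.7  -1. ]
lidrds [ 0.4805 -0.2289  0.084 ]
```

Sizes and positions check out. Next, over the pile.

>>> servo_tool(
  moves=[
    [[-0.332, -0.019, 0.116], [0, 0, 0]],
    [[-0.332, -0.019, 0.116], [0, 0, 0]],
    [[-0.332, -0.019, 0.116], [0, 0, 0]],
    [[-0.332, -0.019, 0.116], [0, 0, 0]],
    [[-0.332, -0.019, 0.116], [0, 0, 0]],
    [[-0.332, -0.019, 0.116], [0, 0, 0]],
    [[-0.332, -0.019, 0.116], [0, 0, 0]],
    [[-0.332, -0.019, 0.116], [0, 0, 0]],
    [[-0.332, -0.019, 0.116], [0, 0, 0]],
    [[-0.332, -0.019, 0.116], [0, 0, 0]],
  ],
)

```text
clock: 2.9
ee_pos: [0.4818, -0.2297, 0.2153]
ee_rot: [0.707, 0.708, 0.0, -0.0]
wrist_force: [0.3, -0.0, -0.4]
gripper_width: 0.0853
gripper_force: 0.0
```

```bash
python3 - <<'E'
from h import *
i,K,T,s=cam('wrist')
np.savez('w2.npz',i=i,K=K,T=T)
print(s['clock'],s['ee_pos'])
u,v=px(K,T,(.481,-.23,.05)).astype(int);print(u,v)
grid(i,u-80,v-80,160,160,4,'w2')
E
```

```text
2.9 [ 0.48180278 -0.22970297  0.21534734]
311 186
```

View pics/w2.png

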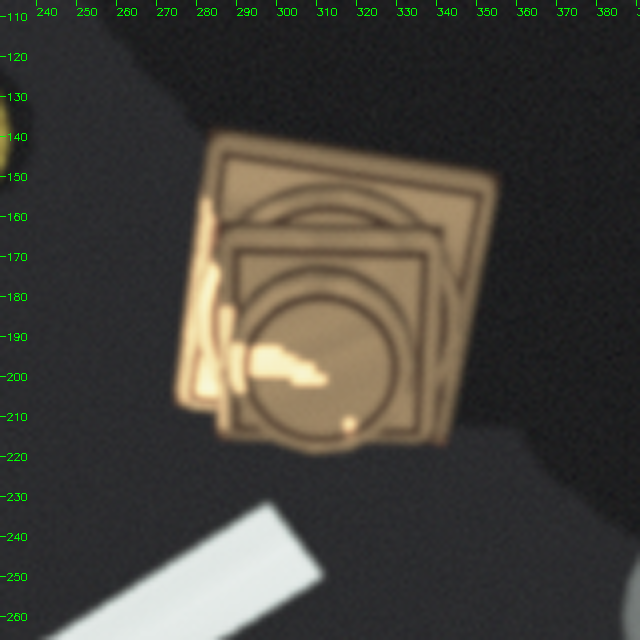

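The small round lid's outer edge spans px 288–336 by 171.5–219. The square lid's corners are near (285,163), (341,163), (342,216) and (285,215).

```bash
python3 - <<'E'
from h import *
d=np.load('w2.npz');K,T=d['K'],d['T']
def go(n,z,pts):
    P=np.array([pt(K,T,u,v,z)[:2] for u,v in pts]); e=np.diff(np.vstack([P,P[:1]]),axis=0)
    print(n,P.mean(0).round(4),'sides',np.linalg.norm(e,axis=1).round(4),'ang',np.degrees(np.arctan2(e[:,1],e[:,0])).round(1))
    return P
go('sqs',.062,[(285.5,163),(341,163),(342.5,216),(285.5,215)])
P=go('sql',.020,[(284,139.7),(355.2,150.5),(275.5,206)]); print('c',(P[1]+P[2])/2)
A=[pt(K,T,*q,.082)[:2] for q in((288,195.5),(336,195.5),(312,171.5),(312,219.2))]
print('rds',np.mean(A,0).round(4),np.ptp(A,axis=0).round(4))
for q in((312,151.5),(282,185),(347,185)): print('rdl edge',pt(K,T,*q,.041)[:2].round(4))
E
```

```text
sqs [ 0.4825 -0.2298] sides [0.0466 0.0477 0.0504 0.0467] ang [ 1.00e-01 -8.67e+01  1.79e+02  8.86e+01]
sql [ 0.4736 -0.2184] sides [0.0687 0.0965 0.0675] ang [  -8.5 -144.1   81.2]
c [ 0.48323806 -0.23122895]
rds [ 0.4811 -0.2286] [0.0385 0.0402]
rdl edge [ 0.481  -0.2003]
rdl edge [ 0.4533 -0.2314]
rdl edge [ 0.5134 -0.2313]
```

>>> servo_tool(
  moves=[
    [[0.001, -0.001, 0.05], [0, 0, 0]],
    [[0.001, -0.001, 0.095], [0, 0, 0]],
    [[0.001, -0.001, 0.115], [0, 0, 0]],
    [[0.001, -0.001, 0.127], [0, 0, 0]],
    [[0.001, -0.001, 0.127], [0, 0, 0]],
  ],
)

```text
clock: 3.45
ee_pos: [0.4804, -0.2286, 0.0876]
ee_rot: [0.706, 0.708, -0.0, -0.001]
wrist_force: [-0.2, -0.2, 0.3]
gripper_width: 0.0854
gripper_force: 0.0
```

>>> servo_tool(
  moves=[
    [[0, 0, 0], [0, 0, 0]],
    [[0, 0, 0], [0, 0, 0]],
    [[0, 0, 0], [0, 0, 0]],
    [[0, 0, 0], [0, 0, 0]],
    [[0, 0, 0], [0, 0, 0]],
    [[0, 0, 0], [0, 0, 0]],
    [[0, 0, 0], [0, 0, 0]],
    [[0, 0, 0], [0, 0, 0]],
  ],
  grip=1,
  squeeze=30,
)

```text
clock: 4.25
ee_pos: [0.481, -0.2302, 0.0895]
ee_rot: [0.707, 0.707, 0.001, 0.001]
wrist_force: [-1.3, 1.4, 9.1]
gripper_width: 0.0362
gripper_force: 29.1
```

>>> servo_tool(
  moves=[
    [[0, 0, -0.02], [0, 0, 0]],
    [[0, 0, -0.06], [0, 0, 0]],
    [[0.04, 0.003, -0.07], [0, 0, 0]],
    [[0.09, 0.006, -0.07], [0, 0, 0]],
    [[0.14, 0.01, -0.07], [0, 0, 0]],
    [[0.185, 0.014, -0.06], [0, 0, 0]],
    [[0.22, 0.016, -0.045], [0, 0, 0]],
    [[0.24, 0.016, -0.032], [0, 0, 0]],
    [[0.24, 0.016, -0.032], [0, 0, 0]],
    [[0.24, 0.016, -0.032], [0, 0, 0]],
    [[0.24, 0.016, -0.032], [0, 0, 0]],
  ],
)

```text
clock: 5.35
ee_pos: [0.4966, 0.008, 0.1208]
ee_rot: [0.708, 0.706, 0.0, 0.001]
wrist_force: [0.8, -0.5, -0.6]
gripper_width: 0.0361
gripper_force: 30.1
```

```bash
cat > hov.py <<'E'
import sys
from h import *
n,x,y,z=sys.argv[1],*map(float,sys.argv[2:5])
i,K,T,s=cam('wrist'); np.savez(n+'.npz',i=i,K=K,T=T,p=s['ee_pos'])
print(s['clock'],s['ee_pos'],s['gripper_width'],s['wrist_force'].round(1) if hasattr(s['wrist_force'],'round') else s['wrist_force'])
print('jar px',px(K,T,(x,y,z)))
grid(i,240,110,150,190,3,n+'a') if len(sys.argv)<6 else None
j,K,T,s=cam('top'); u,v=px(K,T,(x,y,z)).astype(int); grid(j,u-30,v-35,60,70,5,n+'b')
a,b=[cv2.imread(f'pics/{n}{k}.png') for k in'ab']
h=max(a.shape[0],b.shape[0]); f=lambda m:cv2.copyMakeBorder(m,0,h-m.shape[0],0,0,0)
cv2.imwrite(f'pics/{n}.png',np.hstack([f(a),f(b)]))
E
python3 hov.py h1 .497 .0115 .048
```

```text
5.35 [0.49656201 0.00801444 0.12081041] 0.03614155292910815 [ 0.8 -0.5 -0.6]
jar px [313.52366848 221.56009896]
```

View pics/h1.png

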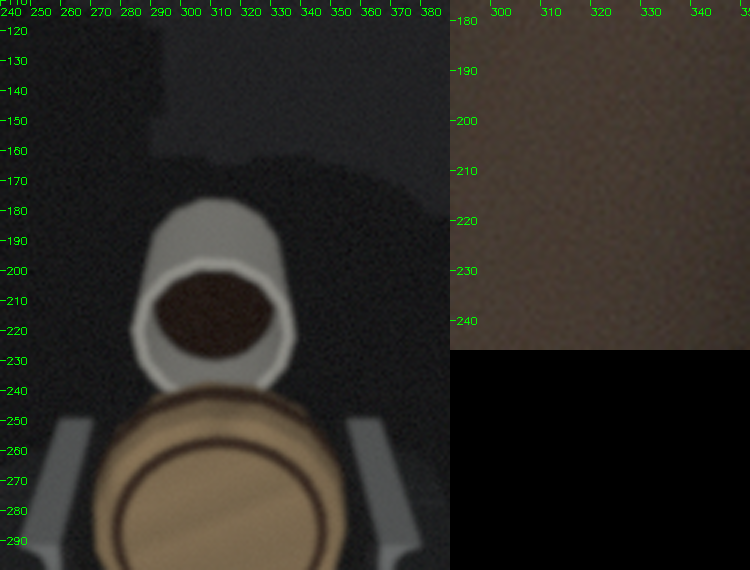

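The lid is held level: its inner circle centre is at u≈313 and its far edge at v≈239. The jar rim spans u 283–339 with its top at v≈195. The top view is blocked by the arm. I'll compute the fine offset.

```bash
python3 - <<'E'
from h import *
d=np.load('h1.npz');K,T,p=d['K'],d['T'],d['p']
for u,v,n in((283.5,221,'l'),(339,221,'r'),(311,195.3,'top')): print(n,pt(K,T,u,v,.048).round(4))
for z in(.115,.101):
  for u,v in((313,238.5),(313,242)): print('lid far edge-19mm, rel TCP',z,v,(pt(K,T,u,v,z)-p-[0,.019,0]).round(4))
E
```

```text
l [0.4783 0.0119 0.048 ]
r [0.5129 0.0118 0.048 ]
top [0.4955 0.0287 0.048 ]
lid far edge-19mm, rel TCP 0.115 238.5 [ 0.      0.0046 -0.0058]
lid far edge-19mm, rel TCP 0.115 242 [ 0.      0.003  -0.0058]
lid far edge-19mm, rel TCP 0.101 238.5 [ 0.     -0.002  -0.0198]
lid far edge-19mm, rel TCP 0.101 242 [ 0.     -0.0038 -0.0198]
```

>>> servo_tool(
  moves=[
    [[0.001, -0.001, 0.02], [0, 0, 0]],
    [[0.001, -0.001, 0.035], [0, 0, 0]],
    [[0.001, -0.001, 0.04], [0, 0, 0]],
    [[0.001, -0.001, 0.04], [0, 0, 0]],
    [[0.001, -0.001, 0.04], [0, 0, 0]],
  ],
)

```text
clock: 5.95
ee_pos: [0.4957, 0.0105, 0.0809]
ee_rot: [0.707, 0.707, 0.0, 0.0]
wrist_force: [0.5, -0.6, -0.6]
gripper_width: 0.0361
gripper_force: 30.1
```

>>> servo_tool(
  moves=[
    [[0.002, 0, 0.004], [0, 0, 0]],
    [[0.002, 0, 0.007], [0, 0, 0]],
    [[0.002, 0, 0.01], [0, 0, 0]],
    [[0.002, 0, 0.012], [0, 0, 0]],
    [[0.002, 0, 0.012], [0, 0, 0]],
  ],
)

```text
clock: 6.45
ee_pos: [0.4951, 0.013, 0.068]
ee_rot: [0.707, 0.707, -0.0, -0.0]
wrist_force: [-0.8, 0.1, -0.2]
gripper_width: 0.0367
gripper_force: 30.1
```

>>> servo_tool(
  moves=[
    [[0, 0, 0.001], [0, 0, 0]],
    [[0, 0, 0.002], [0, 0, 0]],
    [[0, 0, 0.002], [0, 0, 0]],
  ],
)

```text
clock: 6.75
ee_pos: [0.4956, 0.0129, 0.0674]
ee_rot: [0.707, 0.707, 0.001, -0.0]
wrist_force: [-4.3, 0.3, 17.7]
gripper_width: 0.0363
gripper_force: 31.4
```

It touches at exactly the predicted seating height, so I release and retreat.

>>> servo_tool(
  moves=[
    [[0, 0, -0.001], [0, 0, 0]],
    [[0, 0, -0.001], [0, 0, 0]],
    [[0, 0, -0.001], [0, 0, 0]],
    [[0, 0, -0.001], [0, 0, 0]],
    [[0, 0, -0.001], [0, 0, 0]],
    [[0, 0, -0.03], [0, 0, 0]],
    [[0, 0, -0.07], [0, 0, 0]],
    [[0, 0, -0.1], [0, 0, 0]],
    [[0, 0, -0.1], [0, 0, 0]],
  ],
  grip=-1,
)

```text
clock: 7.65
ee_pos: [0.4974, 0.0129, 0.1697]
ee_rot: [0.707, 0.707, 0.003, 0.002]
wrist_force: [0.4, 0.4, 0.8]
gripper_width: 0.0856
gripper_force: 0.0
```

```bash
sed -i '/^j,K/,$d' hov.py; python3 hov.py h2 .4956 .0118 .069
```

```text
7.65 [0.4974364  0.01290339 0.16971026] 0.08558496298384626 [0.4 0.4 0.8]
jar px [309.47546963 212.8166739 ]
```

View pics/h2a.png

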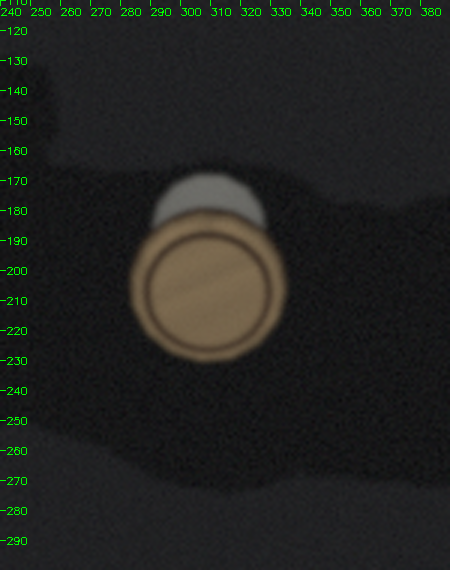

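The small round lid is seated: its ring is centred at (309.5,207), where the jar centre projects. Next is the small square lid.

>>> servo_tool(
  moves=[
    [[-0.05, -0.003, 0], [0, 0, 0]],
    [[-0.1, -0.006, 0], [0, 0, 0]],
    [[-0.15, -0.009, 0], [0, 0, 0]],
    [[-0.2, -0.012, 0], [0, 0, 0]],
    [[-0.235, -0.014, 0.01], [0, 0, 0]],
    [[-0.242, -0.014, 0.03], [0, 0, 0]],
    [[-0.242, -0.014, 0.06], [0, 0, 0]],
    [[-0.242, -0.014, 0.085], [0, 0, 0]],
    [[-0.242, -0.014, 0.095], [0, 0, 0]],
    [[-0.242, -0.014, 0.095], [0, 0, 0]],
    [[-0.242, -0.014, 0.095], [0, 0, 0]],
  ],
)

```text
clock: 8.8
ee_pos: [0.4814, -0.2291, 0.0716]
ee_rot: [0.707, 0.707, -0.0, 0.0]
wrist_force: [-0.1, -0.1, 0.5]
gripper_width: 0.0858
gripper_force: 0.0
```

>>> servo_tool(
  moves=[
    [[0, 0, 0], [0, 0, 0]],
    [[0, 0, 0], [0, 0, 0]],
    [[0, 0, 0], [0, 0, 0]],
    [[0, 0, 0], [0, 0, 0]],
    [[0, 0, 0], [0, 0, 0]],
    [[0, 0, 0], [0, 0, 0]],
    [[0, 0, 0], [0, 0, 0]],
    [[0, 0, 0], [0, 0, 0]],
  ],
  grip=1,
  squeeze=30,
)

```text
clock: 9.6
ee_pos: [0.4818, -0.2291, 0.0723]
ee_rot: [0.707, 0.707, 0.001, 0.001]
wrist_force: [-1.2, 1.3, 6.7]
gripper_width: 0.0473
gripper_force: 30.0
```

>>> servo_tool(
  moves=[
    [[0, 0, -0.02], [0, 0, 0]],
    [[0, 0, -0.055], [0, 0, 0]],
    [[0.04, 0.001, -0.08], [0, 0, 0]],
    [[0.09, 0.002, -0.08], [0, 0, 0]],
    [[0.14, 0.004, -0.08], [0, 0, 0]],
    [[0.19, 0.005, -0.08], [0, 0, 0]],
    [[0.24, 0.006, -0.08], [0, 0, 0]],
    [[0.29, 0.007, -0.08], [0, 0, 0]],
    [[0.34, 0.009, -0.08], [0, 0, 0]],
    [[0.39, 0.011, -0.08], [0, 0, 0]],
    [[0.43, 0.011, -0.075], [0, 0, 0]],
    [[0.45, 0.011, -0.065], [0, 0, 0]],
    [[0.459, 0.011, -0.058], [0, 0, 0]],
    [[0.459, 0.011, -0.058], [0, 0, 0]],
    [[0.459, 0.011, -0.058], [0, 0, 0]],
    [[0.459, 0.011, -0.058], [0, 0, 0]],
  ],
)

```text
clock: 11.2
ee_pos: [0.4928, 0.2278, 0.1297]
ee_rot: [0.708, 0.706, 0.0, 0.0]
wrist_force: [-0.4, -0.6, -0.1]
gripper_width: 0.0473
gripper_force: 31.7
```

```bash
python3 hov.py h3 .493 .2295 .056
```

```text
11.2 [0.49277366 0.22776969 0.12974749] 0.047331245009984084 [-0.4 -0.6 -0.1]
jar px [313.23479353 223.60782038]
```

View pics/h3a.png

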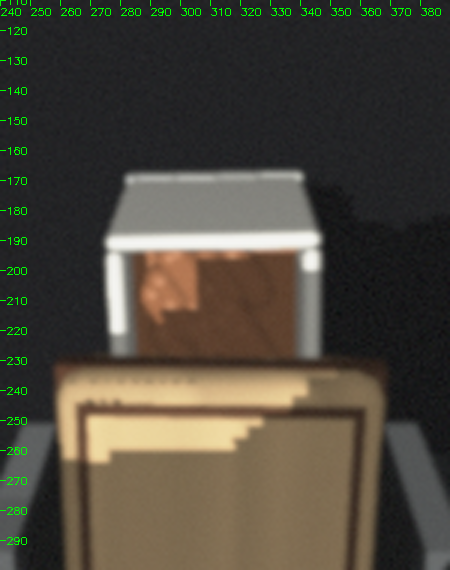

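The jar's outer rim edge runs at v≈188.5 from u 275 to 347. The lid's lower edge is at v≈230, u 258 to 369, and level.

```bash
python3 - <<'E'
from h import *
d=np.load('h3.npz');K,T,p=d['K'],d['T'],d['p']
for u,v in((275,190),(347.5,188)): print('rim',pt(K,T,u,v,.056).round(4),'-> y centre',pt(K,T,u,v,.056)[1]-.022)
for u,v in((258.3,230),(369,230)): print('lid lower edge rel TCP',(pt(K,T,u,v,p[2]-.0233)-p).round(4))
E
```

```text
rim [0.4698 0.2517 0.056 ] -> y centre 0.22965571171666002
rim [0.5138 0.2528 0.056 ] -> y centre 0.2307980945924283
lid lower edge rel TCP [-0.0254  0.0197 -0.0233]
lid lower edge rel TCP [ 0.0261  0.0196 -0.0233]
```

>>> servo_tool(
  moves=[
    [[0.001, -0.001, 0.015], [0, 0, 0]],
    [[0.001, -0.001, 0.03], [0, 0, 0]],
    [[0.001, -0.001, 0.036], [0, 0, 0]],
    [[0.001, -0.001, 0.036], [0, 0, 0]],
    [[0.001, -0.001, 0.036], [0, 0, 0]],
  ],
)

```text
clock: 11.75
ee_pos: [0.4917, 0.2306, 0.0939]
ee_rot: [0.707, 0.707, 0.0, 0.0]
wrist_force: [0.9, 0.4, -0.2]
gripper_width: 0.0475
gripper_force: 31.7
```

Aligned. Descend to near the seat height of 0.079.

>>> servo_tool(
  moves=[
    [[0, 0, 0.004], [0, 0, -1]],
    [[0, 0, 0.008], [0, 0, -1]],
    [[0, 0, 0.011], [0, 0, -1]],
    [[0, 0, 0.013], [0, 0, -1]],
    [[0, 0, 0.0135], [0, 0, -1]],
  ],
)

```text
clock: 12.25
ee_pos: [0.4911, 0.231, 0.0795]
ee_rot: [0.701, 0.713, -0.0, -0.0]
wrist_force: [0.7, 0.4, -0.6]
gripper_width: 0.047
gripper_force: 31.7
```

>>> servo_tool(
  moves=[
    [[0, 0, 0.001], [0, 0, 0]],
    [[0, 0, 0.002], [0, 0, 0]],
    [[0, 0, 0.002], [0, 0, 0]],
  ],
)

```text
clock: 12.55
ee_pos: [0.4913, 0.231, 0.0792]
ee_rot: [0.701, 0.713, 0.0, -0.001]
wrist_force: [-5.5, -2.6, 21.0]
gripper_width: 0.047
gripper_force: 34.0
```

Seated at the predicted height, so I release, rise and look.

>>> servo_tool(
  moves=[
    [[0, 0, -0.001], [0, 0, 0]],
    [[0, 0, -0.001], [0, 0, 0]],
    [[0, 0, -0.001], [0, 0, 0]],
    [[0, 0, -0.001], [0, 0, 0]],
    [[0, 0, -0.001], [0, 0, 0]],
    [[0, 0, -0.03], [0, 0, 0]],
    [[0, 0, -0.07], [0, 0, 1]],
    [[0, 0, -0.1], [0, 0, 1]],
    [[0, 0, -0.1], [0, 0, 1]],
  ],
  grip=-1,
)

```text
clock: 13.45
ee_pos: [0.4935, 0.2317, 0.1815]
ee_rot: [0.707, 0.707, 0.003, 0.001]
wrist_force: [0.6, 0.5, 0.7]
gripper_width: 0.0854
gripper_force: 0.0
```

```bash
python3 hov.py h4 .4918 .2302 .070
```

```text
13.45 [0.49345029 0.23165994 0.18151125] 0.08542018873693612 [0.6 0.5 0.7]
jar px [309.85307601 208.40598534]
```

View pics/h4a.png

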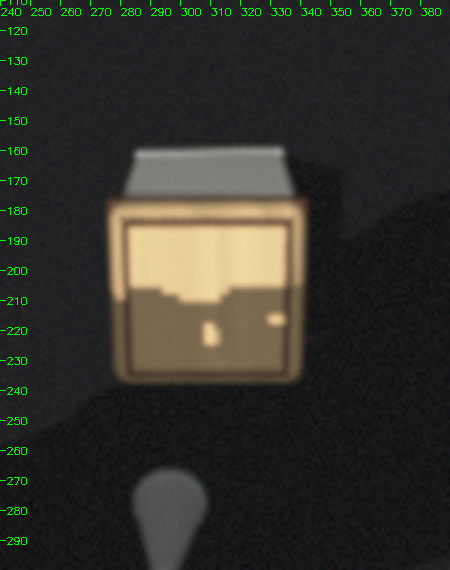

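The ring is centred at (308.5,208), matching the jar, and it's level. Next is the large round lid.

>>> servo_tool(
  moves=[
    [[-0.05, 0, 0], [0, 0, 0]],
    [[-0.1, -0.001, 0], [0, 0, 0]],
    [[-0.15, -0.002, 0], [0, 0, 0]],
    [[-0.2, -0.003, 0], [0, 0, 0]],
    [[-0.25, -0.004, 0], [0, 0, 0]],
    [[-0.3, -0.005, 0], [0, 0, 0]],
    [[-0.35, -0.006, 0], [0, 0, 0]],
    [[-0.4, -0.007, 0], [0, 0, 0]],
    [[-0.44, -0.008, 0.01], [0, 0, 0]],
    [[-0.462, -0.008, 0.03], [0, 0, 0]],
    [[-0.462, -0.008, 0.065], [0, 0, 0]],
    [[-0.462, -0.008, 0.1], [0, 0, 0]],
    [[-0.462, -0.008, 0.118], [0, 0, 0]],
    [[-0.462, -0.008, 0.125], [0, 0, 0]],
    [[-0.462, -0.008, 0.125], [0, 0, 0]],
    [[-0.462, -0.008, 0.125], [0, 0, 0]],
  ],
)

```text
clock: 15.1
ee_pos: [0.4835, -0.2312, 0.0533]
ee_rot: [0.707, 0.707, 0.0, 0.0]
wrist_force: [1.0, 0.1, 0.0]
gripper_width: 0.0853
gripper_force: 0.0
```

>>> servo_tool(
  moves=[
    [[0, 0, 0], [0, 0, 0]],
    [[0, 0, 0], [0, 0, 0]],
    [[0, 0, 0], [0, 0, 0]],
    [[0, 0, 0], [0, 0, 0]],
    [[0, 0, 0], [0, 0, 0]],
    [[0, 0, 0], [0, 0, 0]],
    [[0, 0, 0], [0, 0, 0]],
  ],
  grip=1,
  squeeze=30,
)

```text
clock: 15.8
ee_pos: [0.4839, -0.2311, 0.0542]
ee_rot: [0.707, 0.707, 0.001, 0.001]
wrist_force: [-1.6, 1.3, 12.0]
gripper_width: 0.0602
gripper_force: 30.0
```

>>> servo_tool(
  moves=[
    [[0, 0, -0.02], [0, 0, 0]],
    [[0, 0, -0.055], [0, 0, 0]],
    [[0.03, 0.01, -0.09], [0, 0, 0]],
    [[0.075, 0.025, -0.11], [0, 0, 0]],
    [[0.12, 0.04, -0.11], [0, 0, 0]],
    [[0.165, 0.055, -0.11], [0, 0, 0]],
    [[0.21, 0.07, -0.11], [0, 0, 0]],
    [[0.255, 0.085, -0.11], [0, 0, 0]],
    [[0.3, 0.1, -0.11], [0, 0, 0]],
    [[0.345, 0.115, -0.11], [0, 0, 0]],
    [[0.375, 0.127, -0.105], [0, 0, 0]],
    [[0.394, 0.132, -0.092], [0, 0, 0]],
    [[0.394, 0.132, -0.092], [0, 0, 0]],
    [[0.394, 0.132, -0.092], [0, 0, 0]],
    [[0.394, 0.132, -0.092], [0, 0, 0]],
  ],
)

```text
clock: 17.3
ee_pos: [0.6151, 0.1605, 0.1451]
ee_rot: [0.708, 0.706, -0.0, 0.0]
wrist_force: [0.1, 0.2, -0.6]
gripper_width: 0.0603
gripper_force: 33.0
```

```bash
python3 hov.py h5 .6155 .1624 .07
```

```text
17.3 [0.61510718 0.16048579 0.14511817] 0.060267336789375556 [ 0.1  0.2 -0.6]
jar px [313.53646751 222.43679539]
```

View pics/h5a.png

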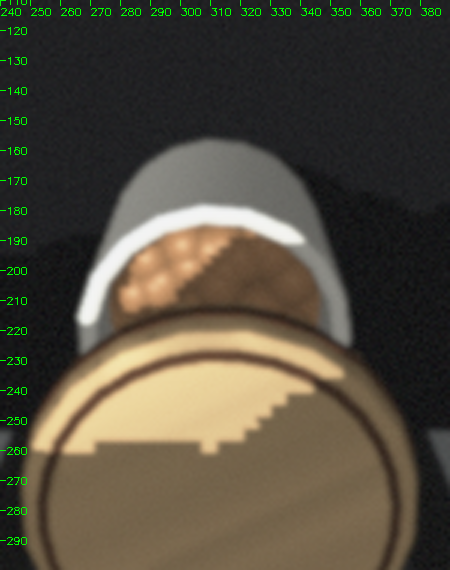

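The rim's top is at v≈178.5 and its sides at u 265.5 and 357.5. The lid ring is centred at u≈313, with its near edge at v≈228.

```bash
python3 - <<'E'
from h import *
d=np.load('h5.npz');K,T,p=d['K'],d['T'],d['p']
for u,v in((265.5,220),(357.5,222),(311,178.5)): print('rim',pt(K,T,u,v,.07).round(4))
for v,dz in((212,-.026),(228,-.012)): print('lid edge rel',(pt(K,T,313,v,p[2]+dz)-p).round(4))
for v,dz in((253,0),(373,0)):print((pt(K,T,v,280,p[2]-.012)-p).round(4))
E
```

```text
rim [0.5852 0.1641 0.07  ]
rim [0.6433 0.1626 0.07  ]
rim [0.614  0.1911 0.07  ]
lid edge rel [ 0.      0.0276 -0.026 ]
lid edge rel [ 0.      0.0256 -0.012 ]
[-0.0272  0.0001 -0.012 ]
[ 0.0271 -0.     -0.012 ]
```

>>> servo_tool(
  moves=[
    [[0.001, -0.001, 0.015], [0, 0, 0]],
    [[0.001, -0.001, 0.028], [0, 0, 0]],
    [[0.001, -0.001, 0.034], [0, 0, 0]],
    [[0.001, -0.001, 0.034], [0, 0, 0]],
    [[0.001, -0.001, 0.034], [0, 0, 0]],
  ],
)

```text
clock: 17.85
ee_pos: [0.6143, 0.1638, 0.1106]
ee_rot: [0.707, 0.707, -0.0, -0.0]
wrist_force: [-0.6, -0.2, -0.2]
gripper_width: 0.0602
gripper_force: 33.0
```

>>> servo_tool(
  moves=[
    [[0, 0, 0.004], [0, 0, 0]],
    [[0, 0, 0.008], [0, 0, 0]],
    [[0, 0, 0.011], [0, 0, 0]],
    [[0, 0, 0.013], [0, 0, 0]],
    [[0, 0, 0.0135], [0, 0, 0]],
  ],
)

```text
clock: 18.35
ee_pos: [0.6141, 0.164, 0.097]
ee_rot: [0.707, 0.707, -0.0, -0.0]
wrist_force: [0.4, -0.5, -0.0]
gripper_width: 0.0599
gripper_force: 33.0
```

>>> servo_tool(
  moves=[
    [[0, 0, 0.001], [0, 0, 0]],
    [[0, 0, 0.002], [0, 0, 0]],
    [[0, 0, 0.002], [0, 0, 0]],
  ],
)

```text
clock: 18.65
ee_pos: [0.6144, 0.164, 0.0963]
ee_rot: [0.707, 0.707, 0.0, -0.0]
wrist_force: [-3.8, -1.0, 9.4]
gripper_width: 0.0599
gripper_force: 33.8
```

Contact at 0.0963, as predicted. Release, rise and look.

>>> servo_tool(
  moves=[
    [[0, 0, 0], [0, 0, 0]],
    [[0, 0, 0], [0, 0, 0]],
    [[0, 0, 0], [0, 0, 0]],
    [[0, 0, 0], [0, 0, 0]],
    [[0, 0, -0.001], [0, 0, 0]],
    [[0, 0, -0.03], [0, 0, 0]],
    [[0, 0, -0.07], [0, 0, 0]],
    [[0, 0, -0.1], [0, 0, 0]],
    [[0, 0, -0.1], [0, 0, 0]],
  ],
  grip=-1,
)

```text
clock: 19.55
ee_pos: [0.6167, 0.164, 0.1999]
ee_rot: [0.707, 0.707, 0.003, 0.002]
wrist_force: [-0.7, -0.7, 0.5]
gripper_width: 0.0854
gripper_force: 0.0
```

```bash
python3 hov.py h6 .6142 .1621 .084
```

```text
19.55 [0.6167112  0.163975   0.19987663] 0.0853988719610756 [-0.7 -0.7  0.5]
jar px [308.50143586 206.77458709]
```

View pics/h6a.png

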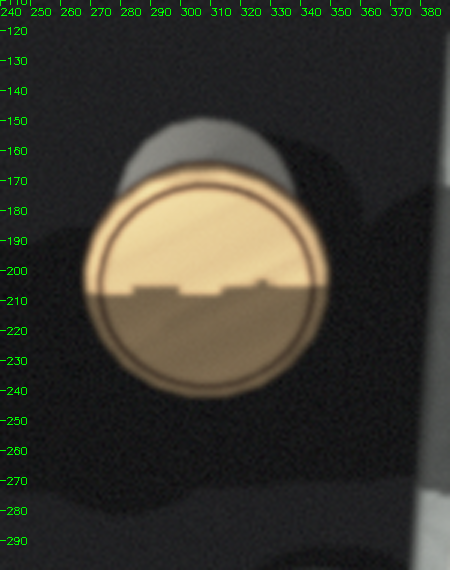

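It's seated, with the ring centred at (308.5,205). Next, over the large square lid. Its pose can be checked numerically there.

>>> servo_tool(
  moves=[
    [[-0.045, -0.015, 0], [0, 0, 0]],
    [[-0.09, -0.03, 0], [0, 0, 0]],
    [[-0.135, -0.045, 0], [0, 0, 2]],
    [[-0.18, -0.06, 0], [0, 0, 5]],
    [[-0.225, -0.075, 0], [0, 0, 8.5]],
    [[-0.27, -0.09, 0], [0, 0, 8.5]],
    [[-0.315, -0.105, 0.01], [0, 0, 8.5]],
    [[-0.36, -0.12, 0.02], [0, 0, 8.5]],
    [[-0.39, -0.13, 0.03], [0, 0, 8.5]],
    [[-0.395, -0.131, 0.03], [0, 0, 8.5]],
    [[-0.395, -0.131, 0.03], [0, 0, 8.5]],
    [[-0.395, -0.131, 0.03], [0, 0, 8.5]],
  ],
)

```text
clock: 20.8
ee_pos: [0.4837, -0.2297, 0.1649]
ee_rot: [0.757, 0.653, 0.0, -0.001]
wrist_force: [-0.3, 0.5, 0.1]
gripper_width: 0.0851
gripper_force: 0.0
```

```bash
python3 - <<'E'
from h import *
i,K,T,s=cam('wrist'); print(s['clock'],s['ee_pos'])
g=cv2.GaussianBlur(i,(3,3),0).astype(int); m=((g[...,2]-g[...,0])>15).astype(np.uint8)
c0=px(K,T,(.4832,-.2312,.02)); print('pred',c0)
cs,_=cv2.findContours(m,cv2.RETR_EXTERNAL,cv2.CHAIN_APPROX_NONE)
for c in cs:
    if cv2.contourArea(c)>1500 and cv2.pointPolygonTest(c,tuple(map(float,c0)),False)>0:
        for z in(.020,.014):
            P=np.array([pt(K,T,u,v,z)[:2] for u,v in c[:,0]],np.float32)*1000
            print(z,cv2.minAreaRect(P))
E
```

```text
20.8 [ 0.48368443 -0.22965207  0.16485667]
pred [312.69023416 194.59116113]
0.02 ((482.5452880859375, -231.24105834960938), (72.15657806396484, 71.70980834960938), 81.241455078125)
0.014 ((482.24908447265625, -233.12432861328125), (73.80988311767578, 73.35289001464844), 81.24147033691406)
```

The lid is at (0.4825, -0.231) with yaw -8.8°, as expected. Go down to TCP z≈0.027.

>>> servo_tool(
  moves=[
    [[0, -0.001, 0.04], [0, 0, 0]],
    [[0, -0.001, 0.08], [0, 0, 0]],
    [[0, -0.001, 0.11], [0, 0, 0]],
    [[0, -0.001, 0.13], [0, 0, 0]],
    [[0, -0.001, 0.138], [0, 0, 0]],
    [[0, -0.001, 0.138], [0, 0, 0]],
  ],
)

```text
clock: 21.45
ee_pos: [0.4825, -0.2296, 0.0267]
ee_rot: [0.757, 0.653, -0.0, -0.001]
wrist_force: [-0.1, 0.6, -1.0]
gripper_width: 0.0852
gripper_force: 0.0
```

>>> servo_tool(
  moves=[
    [[0, 0, 0], [0, 0, 0]],
    [[0, 0, 0], [0, 0, 0]],
    [[0, 0, 0], [0, 0, 0]],
    [[0, 0, 0], [0, 0, 0]],
    [[0, 0, 0], [0, 0, 0]],
    [[0, 0, 0], [0, 0, 0]],
  ],
  grip=1,
  squeeze=35,
)

```text
clock: 22.05
ee_pos: [0.4832, -0.2309, 0.0286]
ee_rot: [0.757, 0.653, 0.001, 0.001]
wrist_force: [-1.6, 2.2, 7.8]
gripper_width: 0.069
gripper_force: 40.5
```

>>> servo_tool(
  moves=[
    [[0, 0, -0.02], [0, 0, 0]],
    [[0, 0, -0.06], [0, 0, 0]],
    [[0, 0, -0.1], [0, 0, 0]],
    [[0.025, 0.025, -0.12], [0, 0, -3]],
    [[0.055, 0.055, -0.12], [0, 0, -7]],
    [[0.085, 0.085, -0.12], [0, 0, -11]],
    [[0.11, 0.112, -0.117], [0, 0, -14.5]],
    [[0.12, 0.123, -0.112], [0, 0, -14.5]],
    [[0.12, 0.123, -0.107], [0, 0, -14.5]],
    [[0.12, 0.123, -0.107], [0, 0, -14.5]],
    [[0.12, 0.123, -0.107], [0, 0, -14.5]],
    [[0.12, 0.123, -0.107], [0, 0, -14.5]],
  ],
)

```text
clock: 23.25
ee_pos: [0.6208, -0.1318, 0.1348]
ee_rot: [0.67, 0.742, -0.0, 0.0]
wrist_force: [-0.5, 0.8, -0.4]
gripper_width: 0.069
gripper_force: 40.3
```

```bash
sed -i 's/240,110,150,190/230,110,190,190/' hov.py; python3 hov.py h7 .622 -.1297 .062
```

```text
23.25 [ 0.62075126 -0.13176506  0.13475644] 0.06902219111205106 [-0.5  0.8 -0.4]
jar px [315.25126024 223.95424965]
```

View pics/h7a.png

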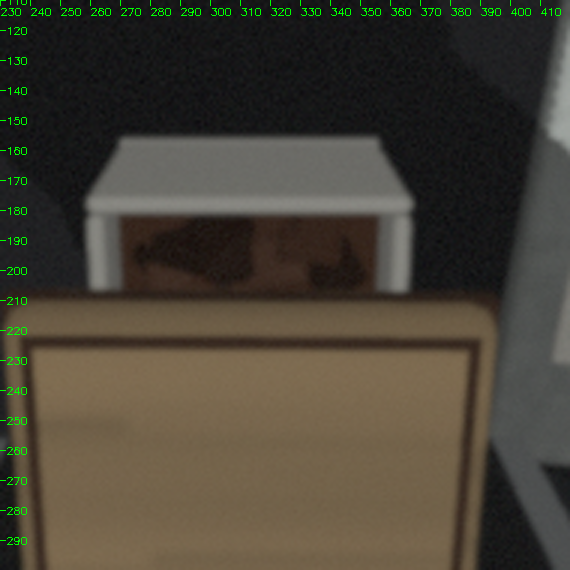

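The jar's rim edge runs at v≈177 from u 259 to 368. The lid's ring edge is at v≈224, u 237 to 390, and parallel to the rim.

```bash
python3 - <<'E'
from h import *
d=np.load('h7.npz');K,T,p=d['K'],d['T'],d['p']
Rt=R.from_quat(r.get_state()['ee_rot']).as_matrix()
a,b=[Rt.T@(pt(K,T,u,v,.062)-p) for u,v in((259,177.2),(368,176.8))]
print('rim corners tool',a.round(4),b.round(4),'len',np.linalg.norm(a-b),'centre tool',((a+b)/2-[.033,0,0]).round(4))
for u,v in((237.3,224.3),(390,224.3)): print('ring tool',(Rt.T@(pt(K,T,u,v,p[2]-.0076)-p)).round(4))
for u,v in((230.5,208),(396.7,208)): print('bottom edge tool',(Rt.T@(pt(K,T,u,v,p[2]-.0216)-p)).round(4))
E
```

```text
rim corners tool [ 0.0321 -0.0322  0.0727] [0.0324 0.0328 0.0728] len 0.06505855532470785 centre tool [-0.0007  0.0003  0.0727]
ring tool [ 0.0292 -0.0312  0.0076]
ring tool [0.0292 0.0316 0.0076]
bottom edge tool [ 0.0312 -0.0371  0.0216]
bottom edge tool [0.0312 0.0376 0.0216]
```

>>> servo_tool(
  moves=[
    [[0, 0, 0.015], [0, 0, 0]],
    [[0, 0, 0.028], [0, 0, 0]],
    [[0, 0, 0.034], [0, 0, 0]],
    [[0, 0, 0.034], [0, 0, 0]],
    [[0, 0, 0.034], [0, 0, 0]],
  ],
)

```text
clock: 23.8
ee_pos: [0.6215, -0.1305, 0.1]
ee_rot: [0.669, 0.743, -0.0, -0.0]
wrist_force: [-0.1, -0.6, -0.3]
gripper_width: 0.0693
gripper_force: 40.4
```

>>> servo_tool(
  moves=[
    [[0, 0, 0.004], [0, 0, 0]],
    [[0, 0, 0.008], [0, 0, 0]],
    [[0, 0, 0.012], [0, 0, 0]],
    [[0, 0, 0.015], [0, 0, 0]],
    [[0, 0, 0.0155], [0, 0, 0]],
    [[0, 0, 0.0155], [0, 0, 0]],
  ],
)

```text
clock: 24.4
ee_pos: [0.6216, -0.1304, 0.0847]
ee_rot: [0.669, 0.743, -0.0, -0.0]
wrist_force: [-0.8, -0.7, -0.6]
gripper_width: 0.0691
gripper_force: 40.4
```

>>> servo_tool(
  moves=[
    [[0, 0, 0.001], [0, 0, 0]],
    [[0, 0, 0.002], [0, 0, 0]],
    [[0, 0, 0.002], [0, 0, 0]],
  ],
)

```text
clock: 24.7
ee_pos: [0.6219, -0.1304, 0.0836]
ee_rot: [0.669, 0.743, 0.0, 0.0]
wrist_force: [-2.2, 1.4, 7.2]
gripper_width: 0.0691
gripper_force: 41.1
```

Contact at 0.0836, as predicted. Release, rise and clear out of view.

>>> servo_tool(
  moves=[
    [[0, 0, 0], [0, 0, 0]],
    [[0, 0, 0], [0, 0, 0]],
    [[0, 0, 0], [0, 0, 0]],
    [[0, 0, 0], [0, 0, 0]],
    [[0, 0, -0.001], [0, 0, 0]],
    [[0, 0, -0.03], [0, 0, 0]],
    [[0, 0, -0.07], [0, 0, 0]],
    [[0, 0, -0.12], [0, 0, 0]],
    [[-0.04, -0.02, -0.14], [0, 0, 0]],
    [[-0.08, -0.04, -0.15], [0, 0, 0]],
    [[-0.12, -0.06, -0.15], [0, 0, 0]],
    [[-0.16, -0.09, -0.15], [0, 0, 0]],
    [[-0.2, -0.11, -0.15], [0, 0, 0]],
    [[-0.24, -0.13, -0.15], [0, 0, 0]],
    [[-0.27, -0.15, -0.15], [0, 0, 0]],
    [[-0.27, -0.15, -0.15], [0, 0, 0]],
    [[-0.27, -0.15, -0.15], [0, 0, 0]],
  ],
  grip=-1,
)

```text
clock: 26.4
ee_pos: [0.4999, -0.4155, 0.2328]
ee_rot: [0.67, 0.742, -0.0, -0.0]
wrist_force: [0.4, 1.3, -1.1]
gripper_width: 0.0853
gripper_force: 0.0
```

```bash
python3 - <<'E'
from h import *
i,K,T,s=cam('scene'); j,K2,T2,_=cam('top')
def c(im,K,T):
    L=[]
    for P in[(.4956,.0118,.05),(.4918,.2302,.06),(.6142,.1621,.07),(.621,-.1315,.065)]:
        u,v=px(K,T,P).astype(int);print(u,v); L.append(cv2.resize(im[v-28:v+28,u-28:u+28],(196,196),interpolation=cv2.INTER_CUBIC))
    return np.hstack(L)
cv2.imwrite('pics/fin.png',np.vstack([c(i,K,T),c(j,K2,T2)]))
E
```

```text
318 196
417 162
416 217
266 271
322 212
211 213
247 152
393 149
```

View pics/fin.png

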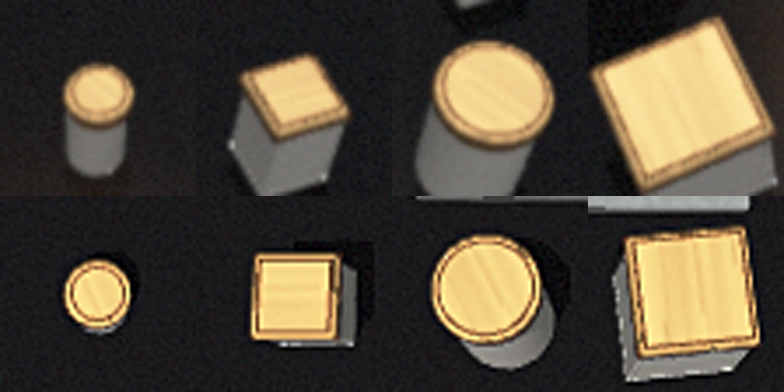

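All four lids sit flat and centred on their jars in both views, so I'm handing the job in.

```bash
python3 -c "
from cell import r
print(r.close_job())"
```

```text
the job is handed in; nothing more can be done
None
```

All four bamboo lids are on their matching jars, flat and centred in the final scene and top views, and the job was handed in at about 26 s of the 112 s allowed. No verdict was returned.

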